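# Tip a ground sleeve out of its tub into the catch tray

## Robot

A 7-joint arm with a two-finger parallel gripper is mounted at the origin on the work surface. World frame = base frame: x ahead of the robot, y to its left, z up, the work surface at z = 0. Lengths are in m, angles in rad, forces in N, time in s.
With the tool pointing down it reaches from about 0.4 to 0.85 m from the base axis. Payload 4.5 kg.
Tool frame: the origin (TCP) lies on the centre line of the jaws, within the pads' length; the fingertips stand 17 mm ahead of it and the grasp point (between the pads) lies 2 mm behind it (r.nose_length is the distance from the TCP to the fingertips, in m); z points along the fingers, y is the line along which they close (so a half turn about z gives the same grasp; the last joint's range is limited). The gripper opens to 88 mm and grips with 3 to 60 N. Pads are 18 mm wide; open, the fingers measure 123 mm over their backs; the gripper's body (75 mm by 187 mm) begins 45 mm behind the grasp point.
Start: joints at [-1.303, 0.689, -0.195, 1.565, 0.157, 0.902, -0.215], TCP at [0.145, 0.608, 0.222] pointing down, gripper open.
Joint ranges: [-3.01, 3.01], [-0.46, 2.08], [-1.47, 1.51], [0.13, 2.56], [-1, 4.14], [0.04, 2.09], [-2.66, 2.66]. Speed limits (rad/s): [2.57, 2.57, 3.14, 3.14, 3.14, 3.14, 3.14].

## Interface

Orientations are given as a rotation vector (axis times angle).
In Python, from rig import r gives the robot as it stands.
- The arm moves only by the tool send_rows, never from a script. Its argument "increments" is a list that holds one entry, the list of rows, each a list of 7 numbers: the shift along the tool's x, y, z in mm, then the turn, a rotation vector about the tool's x, y, z in degrees, then the closure, from 0 (fully open) to 1 (shut). In form: [[[tx, ty, tz, wx, wy, wz, claw], ...]]. A call has exactly 8 rows; each row shifts and turns the commanded pose from where the row before left it, along the tool's axes as they then stand; what a row does not reach is not made up. A row lasts 1/8 s, in which the tool goes at most 62.5 mm and 10.7 degrees, less where a joint would pass 70% of its speed; a pose out of reach is approached as far as the arm can. A call with a gripper value outside its range is refused whole. The fingers move at their own pace and stop on an object; the grip force is fixed at half the most. Time passes only in rows, so rows that do not move let the fingers close, or fill a call up. It gives the time, the measured TCP pose, the force, the opening and the grip force at its end, in the units of the state.
- r.read_state(): the state, without advancing time (a new reading comes with each control period).
- r.grab_frame(name): name is "scene" or "top" or "wrist"; returns (picture, depth): 384x512x3 uint8, blue, green, red; 384x512 float32, m along the optical axis (not along the pixel's ray), 0 where there is no reading.
- r.camera_info(name): a dict with "intrinsics" (3x3 intrinsics, pixels), "origin" and "orientation" of the camera in the world; the wrist camera has in their place "hand_eye" (4x4, takes a point from camera to tool coordinates, whose origin is the TCP and whose axes are the flange's). Camera axes: x right, y up, looking along -z (the intrinsics and any distortion apply to the point x, -y, -z); pixel columns grow to the right and rows downward; lengths in m; the calibration is good to about 2 mm. A picture is of the moment at which its call begins: read the wrist's pose just before it. camera_info takes no time and is no camera call.
- r.close_job(): hands the job in; it is judged then, once.
Trained networks look in the newest picture that a camera, given by its name, has taken for a name from the list of things; names that differ only in an ending like _2 or _b are one class to them, and where a whole thing is asked for, a point or a joint stands for the part that bears it (a point fixed in the world has none). Each returns a list of dicts, best first, with "conf" (0 to 1); they miss things now and then, are a little off and sometimes report something else, mostly with a low value. They report only what shows in the picture. A call takes as long as a camera call.
- r.search_frame(camera, label): "rect" ([left, top, width, height] in pixels, round what is visible of it).
The state is a dict: "t": time; "joint_pos": joint angles; "joint_vel": joint speeds; "tau": joint torques, N m; "eef_pos": TCP position; "eef_rot": TCP orientation; "ft_force": force on the tool from outside, world axes, zero at the start; "moment": the same for the moment, N m; "gripper_width": finger opening in m; "gripper_force": force on a finger pad.
Only numpy, scipy, OpenCV 4.12 (cv2) and the standard library are available. Lean on these libraries where they do the work, as an engineer would, in place of code of your own. Each camera call takes 0.05 s, during which the arm holds its last target. There are 200 camera calls.

## Task

Carry the blue tub level by its yellow bail to the black tipping stand, hang its two side pins in the stand's V notches with the mouth towards the red tray, and let go with the sleeve still in the tub. Then take the tub by the round black bar at its back, tip it to 45 degrees on its pins and hold it there for a second so that the sleeve rolls out into the red tray, and lower the tub gently until it rests level on the stand again. Never touch the ground sleeve itself, leave the other things on the bench alone, and let go of the tub at the end.

Things in the scene. Friction and masses are not known exactly. Their poses are not given: they have to be found in the camera images.
- tub (a point): Middle of the blue open-fronted steel tub, 25 mm above its underside: 150 long (x), 134 wide (y), 50 mm high, floor 5 mm, loaded weight about 0.7 kg. x points to its open mouth, y along its pins, z up. bail, bar and pins are rigidly fixed to it with the same axes.
- bail: Flat yellow bar across the tub, above the loaded tub's centre of mass, for carrying it level: 14 mm thick (x), 138 long (y), 22 high. Origin at its centre, 85 mm above the tub's underside, 22 mm behind the tub's middle. Its end posts are 128 mm apart inside. The sleeve's top is 28 mm below its lower face.
- bar: Round black bar behind the tub, for tipping: 14 mm diameter, 120 long (y) between its brackets. Origin at its centre, 93 mm behind and 5 mm below the bail's centre; 190 mm behind and 74 mm above the pins' axis. It can turn between the fingers. Gap to the tub's rear wall 33 mm; the wall's top is 30 mm below the bar's centre.
- pins (a point): Middle of the axis of the tub's two steel side pins (12 mm diameter, 31 mm out from each side at the mouth's lower edge, ends 196 mm apart). 97 mm ahead (+x) of and 79 mm below the bail's centre, 6 mm above the tub's underside. Hung in the stand, the tub tips about this line.
- sleeve: Ground steel sleeve lying across the tub, not to be touched: 110 mm long (its y), two 40 mm collars 15 wide at its ends, 32 mm between, 0.3 kg; origin at its centre. It lies between the rear wall and a 4 mm sill on the tub's floor, and rolls over the sill and out of the mouth when the tub tips beyond about 37 degrees.
- stand: Black tipping stand with red catch tray, fixed to the bench. Origin on the bench top under the middle of the tub's place; x points from there to the tray, z up. A rear rest (top 50 mm high, 120 wide, 55 mm behind the origin) carries the tub's back end level. The forks are 154 mm apart inside, 10 mm clear of each side of the tub.
- notch (a point): Where the pins' middle goes, 75 mm ahead of and 56 mm above the stand's origin; the stand's axes. The two 90 degree V notches open upward, 40 mm wide at their top 13 mm above this line, so pins lowered into them centre themselves. Hung level, the tub's underside is 50 mm, its bail 135 mm and its bar 130 mm above the bench.
- bay (a point): Middle of the flat bay of the red tray, where the sleeve ends up: 188 mm ahead of the stand's origin, 8 mm high; the stand's axes. The tray's floor slopes down from 88 mm ahead (43 mm high) to the bay, 47 mm long, closed by an end wall 75 mm high and side walls 60 mm high, 160 mm apart.
- spindle_a: Bystander: turned steel spindle standing upright, 130 mm high, 48 mm diameter foot; origin under its foot.
- spindle_b: Bystander: a second spindle, the same.
- caliper: Bystander: caliper lying flat, 170 mm long along its x, jaws to its -y, 12 mm high; origin under the middle of its beam.

How it is judged:
On the way, in this order (a step that is already met when the one before it is completed fails the run):
1. the tub hangs level in the stand, let go, with the sleeve still in it (distance between pins and notch below 0.015 m and angle between bar's own z axis and vertical below 0.07 rad and angle between the x axis of bar and the x axis of stand, either way round below 0.12 rad and x of bar in the frame of stand below 0 m and contact force between the fingers and bail below 0.2 N and contact force between the fingers and bar below 0.2 N and x of sleeve in the frame of bail between -0.05 and 0 m and z of sleeve in the frame of bail above -0.075 m), for 0.2 s.
2. the tub is held by its back bar at 45 degrees (38 to 52), its pins in the notches (distance between pins and notch below 0.02 m and angle between bar's own z axis and vertical between 0.663 and 0.908 rad and contact force between the fingers and bar above 0.3 N), for 0.6 s.
At the end, for the whole second after the job is handed in: The sleeve lies at rest in the bay of the red tray; the tub hangs by its pins in the notches (within 15 mm, sideways play included), level within 4 degrees, mouth to the tray, at rest and let go (distance between pins and notch below 0.015 m and angle between bar's own z axis and vertical below 0.07 rad and angle between the x axis of bar and the x axis of stand, either way round below 0.12 rad and x of bar in the frame of stand below 0 m and linear speed of bar below 0.02 m/s and linear speed of sleeve below 0.03 m/s and x of sleeve in the frame of stand between 0.15 and 0.214 m and y of sleeve in the frame of stand between -0.05 and 0.05 m and z of sleeve in the frame of stand below 0.05 m); the robot touches nothing.
It fails at once if the sleeve is touched by the fingers or the arm (contact force between any of the fingers, the arm and sleeve above 0.3 N).
It fails at once if the tub is tipped beyond 60 degrees (angle between bar's own z axis and vertical above 1.05 rad).
It fails at once if the tub is dropped or swung (turning faster than 3 rad/s) (angular speed of bar above 3 rad/s).
It fails at once if a bystander is pushed more than 30 mm (distance of any of spindle_a, spindle_b, caliper from where it was at the start of the episode above 0.03 m).
It also fails if it takes over 64 s, if anything falls off the work surface, if the arm or the gripper's body presses on something with over 40 N, if the wrist force passes 120 N, or if a joint passes its speed limit or range.

## Working session

There is one attempt and no reset: what is moved stays moved. The work goes in short steps, Python scripts to look and compute and a tool call to move; the robot and the scene stay as the last step left them, time stands still between calls to the robot, and variables do not carry over. Pictures are saved under pics/ and viewed, at most 10 in all, crops included, and the job is handed in when it is done.

Besides the shell and the picture viewer there is one more tool, called after "Request:" by a JSON object that holds its "api" and its "payload". send_rows: Moves the arm, as the interface text tells. Its arguments: {"type":"object","properties":{"increments":{"type":"array","items":{"type":"array","items":{"type":"array","items":{"type":"number"}}}}},"required":["increments"]}

```bash
ls; mkdir -p pics
python3 - <<'E'
from rig import r
import cv2,numpy as np
s=r.read_state();print(s['t'],s['eef_pos'],s['eef_rot'],s['gripper_width'])
ims=[]
for c in('top','scene'):
    im,d=r.grab_frame(c);cv2.imwrite(f'pics/{c}0.png',im);np.save(f'{c}0.npy',d)
    i=r.camera_info(c);print(c,i)
    for n in('tub','bail','bar','stand','sleeve','spindle_a','caliper'):
        print(n,[(np.round(x['rect']).tolist(),round(x['conf'],2)) for x in r.search_frame(c,n)[:3]])
E
```

```text
pics
0.0 [0.14466288 0.60735629 0.22129708] [-3.66230428e-01 -3.12005225e+00  2.86908105e-03] 0.08789990670692917
top {'intrinsics': array([[351.24922518,   0.        , 252.70494607],
       [  0.        , 351.24922518, 197.44689548],
       [  0.        ,   0.        ,   1.        ]]), 'origin': array([ 0.44624591, -0.06273446,  0.92429286]), 'orientation': array([ 0.16642771, -0.17044193, -1.55300276])}
tub [([305.0, 192.0, 106.0, 84.0], 0.95)]
bail [([346.0, 197.0, 28.0, 58.0], 0.97)]
bar [([368.0, 189.0, 39.0, 55.0], 0.82)]
stand [([101.0, 187.0, 130.0, 107.0], 0.76)]
sleeve [([357.0, 202.0, 20.0, 42.0], 0.57)]
spindle_a [([284.0, 151.0, 22.0, 29.0], 0.92)]
caliper [([155.0, 133.0, 61.0, 25.0], 0.72)]
scene {'intrinsics': array([[409.34480216,   0.        , 260.27260269],
       [  0.        , 409.34480216, 192.53039422],
       [  0.        ,   0.        ,   1.        ]]), 'origin': array([1.19298487, 0.11937395, 0.79705512]), 'orientation': array([0.48207283, 0.67480041, 1.82563127])}
tub [([133.0, 132.0, 90.0, 75.0], 0.62), ([283.0, 291.0, 88.0, 31.0], 0.55), ([161.0, 153.0, 12.0, 30.0], 0.3)]
bail [([170.0, 137.0, 17.0, 53.0], 0.67), ([137.0, 133.0, 86.0, 76.0], 0.16)]
bar [([134.0, 137.0, 29.0, 44.0], 0.85)]
stand [([305.0, 168.0, 136.0, 86.0], 0.96)]
sleeve [([159.0, 153.0, 21.0, 28.0], 0.56)]
spindle_a [([194.0, 202.0, 19.0, 52.0], 0.84), ([219.0, 225.0, 24.0, 46.0], 0.81)]
caliper [([281.0, 284.0, 91.0, 36.0], 0.95)]
```

```bash
cat > h.py <<'E'
import cv2,numpy as np
from scipy.spatial.transform import Rotation as R
def cloud(d,info,s=None):
    K=info['intrinsics'];v,u=np.mgrid[:d.shape[0],:d.shape[1]]
    p=np.stack([(u-K[0,2])/K[0,0]*d,-(v-K[1,2])/K[1,1]*d,-d],-1)
    if 'origin' in info: return p@R.from_rotvec(info['orientation']).as_matrix().T+info['origin']
    H=info['hand_eye'];p=p@H[:3,:3].T+H[:3,3]
    return p@R.from_rotvec(s['eef_rot']).as_matrix().T+s['eef_pos']
E
python3 - <<'E'
from h import *
from rig import r
print(r.camera_info('wrist'))
im=cv2.imread('pics/top0.png');d=np.load('top0.npy');P=cloud(d,r.camera_info('top'))
hsv=cv2.cvtColor(im,cv2.COLOR_BGR2HSV)
def box(n,m):
    p=P[m&(d>0)];
    xy=p[:,:2].astype(np.float32);b=cv2.minAreaRect(xy)
    print(n,len(p),'mean',p.mean(0).round(3),'z',np.percentile(p[:,2],[5,50,95]).round(3),'rect',np.round(b[0],3),np.round(b[1],3),round(b[2],1))
z=P[...,2];h,s,v=cv2.split(hsv)
u=np.mgrid[:384,:512][1]
ye=(h>18)&(h<35)&(s>120)&(v>80)
box('bail',ye&(abs(z-.096)<.012)&(u>330)&(u<385))
box('blue',(h>95)&(h<125)&(s>100)&(z>.03)&(u>290))
red=((h<8)|(h>172))&(s>120)
box('redhigh',red&(z>.05)&(u<260)); box('red',red&(u<260))
dk=(v<70)
box('bar',dk&(abs(z-.085)<.012)&(u>360)&(u<412))
vv=np.mgrid[:384,:512][0]
for x0,x1 in((.04,.06),(.062,.12)): box('stand z>%g'%x0,dk&(s<120)&(z>x0)&(z<x1)&(u>95)&(u<240)&(vv>180)&(vv<300))
box('spA',(z>.05)&(u>275)&(u<312)&(vv>145)&(vv<185))
big=np.hstack([cv2.resize(im[120:310,90:420],(792,456),interpolation=cv2.INTER_CUBIC)])
cv2.imwrite('pics/top0c.png',big)
E
```

```text
{'intrinsics': array([[331.11559135,   0.        , 255.24663529],
       [  0.        , 331.11559135, 189.33292092],
       [  0.        ,   0.        ,   1.        ]]), 'hand_eye': array([[-2.61336906e-04,  9.54722633e-01,  2.97497271e-01,
         7.72342133e-02],
       [ 9.99999918e-01,  3.41842793e-04, -2.18584078e-04,
         1.12039562e-03],
       [-3.10384465e-04,  2.97497190e-01, -9.54722643e-01,
        -1.63193850e-01],
       [ 0.00000000e+00,  0.00000000e+00,  0.00000000e+00,
         1.00000000e+00]])}
bail 410 mean [ 0.564 -0.321  0.094] z [0.087 0.095 0.098] rect [ 0.565 -0.322] [0.137 0.015] 17.2
blue 433 mean [ 0.57  -0.335  0.045] z [0.032 0.048 0.052] rect [ 0.56  -0.305] [0.133 0.142] 17.1
redhigh 685 mean [0.489 0.26  0.063] z [0.053 0.061 0.075] rect [0.502 0.224] [0.172 0.132] 19.9
red 6265 mean [0.419 0.32  0.022] z [0.004 0.014 0.061] rect [0.394 0.346] [0.2   0.505] 42.3
bar 280 mean [ 0.591 -0.41   0.085] z [0.081 0.085 0.088] rect [ 0.592 -0.411] [0.13  0.013] 16.7
stand z>0.04 148 mean [0.531 0.138 0.052] z [0.043 0.052 0.059] rect [0.549 0.094] [0.193 0.154] 20.1
stand z>0.062 94 mean [0.517 0.147 0.066] z [0.063 0.066 0.069] rect [0.528 0.15 ] [0.191 0.049] 20.0
spA 323 mean [ 0.719 -0.172  0.092] z [0.06  0.085 0.131] rect [ 0.733 -0.154] [0.091 0.04 ] 63.2
```

View pics/top0c.png

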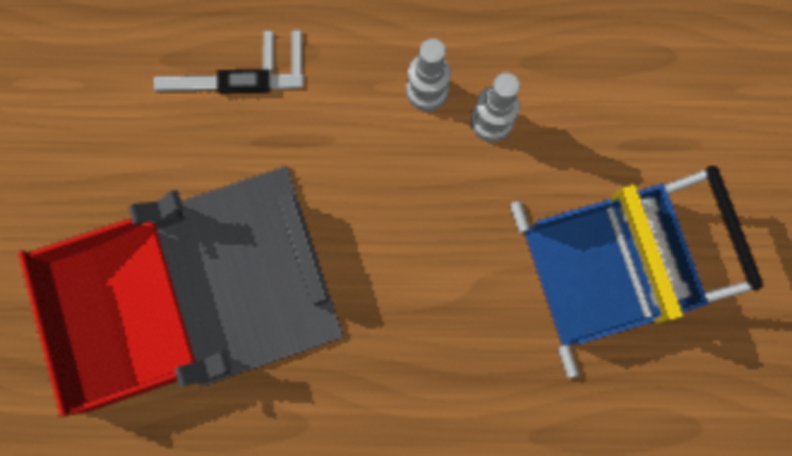

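View pics/scene0.png

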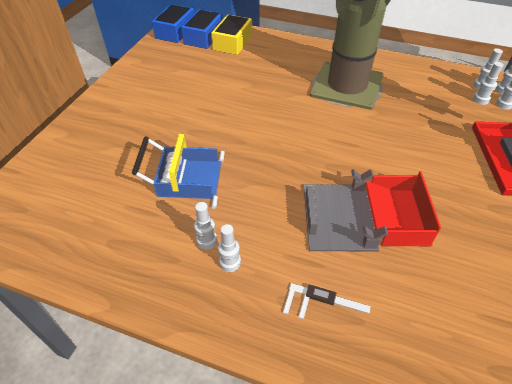

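The tub sits at right with its mouth pointing left (+y). The stand and tray are at left at roughly the same yaw, and the spindles and caliper are clear of the straight path. I'll go over the stand for a close look first.

Request:
{"api": "send_rows", "payload": {"increments": [[[-31,-24,-5,0,0,0,0],[-31,-24,-5,0,0,0,0],[-31,-24,-5,0,0,0,0],[-31,-24,-5,0,0,0,0],[-31,-24,-5,0,0,0,0],[-31,-24,-5,0,0,0,0],[-31,-24,-5,0,0,0,0],[-31,-24,-5,0,0,0,0]]]}}

```text
t: 1.8
eef_pos: [0.3424, 0.3628, 0.2625]
eef_rot: [0.366, 3.12, 0.001]
ft_force: [0.2, -0.1, -0.1]
gripper_width: 0.088
gripper_force: 0.0
```

Request:
{"api": "send_rows", "payload": {"increments": [[[-31,-24,-5,0,0,0,0],[-31,-24,-5,0,0,0,0],[-31,-24,-5,0,0,0,0],[-31,-24,-5,0,0,0,0],[-31,-24,-5,0,0,0,0],[-31,-24,-5,0,0,0,0],[-31,-24,-5,0,0,0,0],[-31,-24,-5,0,0,0,0]]]}}

```text
t: 2.8
eef_pos: [0.5391, 0.1185, 0.3024]
eef_rot: [0.366, 3.12, 0.001]
ft_force: [0.6, 0.4, 0.4]
gripper_width: 0.0882
gripper_force: 0.0
```

Request:
{"api": "send_rows", "payload": {"increments": [[[0,0,0,0,0,9.2,0],[0,0,0,0,0,9.2,0],[0,0,0,0,0,9.2,0],[0,0,0,0,0,9.2,0],[0,0,0,0,0,9.2,0],[0,0,0,0,0,9.2,0],[0,0,0,0,0,9.2,0],[0,0,0,0,0,9.2,0]]]}}

```text
t: 3.8
eef_pos: [0.5383, 0.1197, 0.3022]
eef_rot: [-2.168, -2.273, -0.0]
ft_force: [-0.8, 1.0, 0.6]
gripper_width: 0.0884
gripper_force: 0.0
```

Request:
{"api": "send_rows", "payload": {"increments": [[[0,0,0,0,0,9.2,0],[0,0,0,0,0,9.2,0],[0,0,0,0,0,9.2,0],[0,0,0,0,0,9.2,0],[0,0,0,0,0,9.2,0],[0,0,0,0,0,9.2,0],[0,0,0,0,0,9.2,0],[0,0,0,0,0,9.2,0]]]}}

```text
t: 4.8
eef_pos: [0.5382, 0.1198, 0.3022]
eef_rot: [-3.098, -0.522, -0.0]
ft_force: [-0.4, -0.3, -0.1]
gripper_width: 0.0885
gripper_force: 0.0
```

Run:
```python
from h import *
from rig import r
s=r.read_state();im,d=r.grab_frame('wrist');np.save('w1.npy',d);cv2.imwrite('pics/w1.png',im)
P=cloud(d,r.camera_info('wrist'),s);h,sa,v=cv2.split(cv2.cvtColor(im,cv2.COLOR_BGR2HSV))
z=P[...,2];ok=(d>0)
def box(n,m):
    p=P[m&ok];b=cv2.minAreaRect(p[:,:2].astype(np.float32))
    print(n,len(p),'z',np.percentile(p[:,2],[5,50,95]).round(4),'rect',np.round(b[0],4),np.round(b[1],4),round(b[2],1));return p
red=((h<8)|(h>172))&(sa>120)
# stand frame coords using yaw 110
dk=(v<100)&(sa<110)
near=(abs(P[...,0]-.53)<.2)&(abs(P[...,1]-.13)<.25)
f=box('forks',dk&near&(z>.058)&(z<.08))
t=box('fork tops',dk&near&(z>.066)&(z<.074))
box('rear rest',dk&near&(z>.044)&(z<.055))
box('tray walls',red&near&(z>.05))
box('tray end',red&near&(z>.068))
print('bench z',np.median(z[ok&(z<.02)&~red&~dk]))
np.save('forks.npy',f)
vis=im.copy();vis[dk&near&(z>.058)&(z<.08)]=(0,255,0)
cv2.imwrite('pics/w1v.png',np.vstack([vis]))
```

```text
forks 429 z [0.0589 0.0651 0.0687] rect [0.5312 0.1507] [0.1926 0.0479] 19.7
fork tops 171 z [0.0661 0.0675 0.0693] rect [0.531  0.1509] [0.1925 0.0462] 19.7
rear rest 235 z [0.0449 0.0508 0.0547] rect [0.5496 0.0991] [0.1913 0.1308] 19.5
tray walls 2877 z [0.0523 0.0613 0.0761] rect [0.5043 0.2254] [0.1713 0.1319] 19.4
tray end 1005 z [0.0691 0.0748 0.0766] rect [0.5045 0.2253] [0.171  0.1316] 19.7
bench z 0.0008104626604487353
```

View pics/w1v.png

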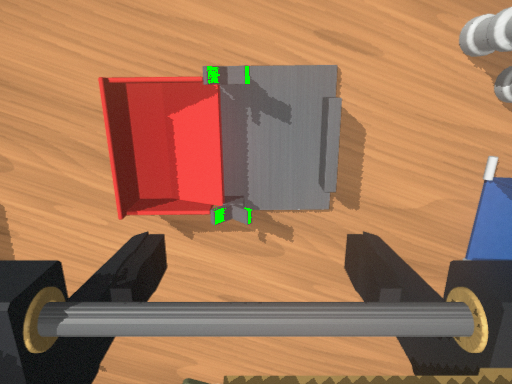

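The green fork tops are at about (212,75), (247,75), (220,215) and (248,215), and the tray is to their left. I'll fit the V profile along the stand's x axis.

Run:
```python
from h import *
from rig import r
s=r.read_state();d=np.load('w1.npy');P=cloud(d,r.camera_info('wrist'),s)
a=np.radians(109.6);ex=np.array([np.cos(a),np.sin(a)]);ey=np.array([-ex[1],ex[0]])
q=P.reshape(-1,3)[d.ravel()>0];c=np.array([.531,.151])
x=(q[:,:2]-c)@ex;y=(q[:,:2]-c)@ey
for sgn in(1,-1):
    m=(sgn*y>.080)&(sgn*y<.095)&(abs(x)<.04)
    print(sgn,[(int(b*1000),round(float(np.percentile(q[m&(abs(x-b)<.002),2],50))*1000,1) if (m&(abs(x-b)<.002)).any() else None,int((m&(abs(x-b)<.002)).sum())) for b in np.arange(-.036,.037,.004)])
# y extents of fork
m=(q[:,2]>.06)&(q[:,2]<.072)&(abs(x)<.03)
for sgn in(1,-1): print('y',np.percentile(y[m&(sgn*y>0.05)],[2,98]))
# rear rest profile
m=(abs(y)<.05)
print([(int(b*1000),round(float(np.median(q[m&(abs(x-b)<.002),2]))*1000,1)) for b in np.arange(-.17,-.09,.005)])
m=(q[:,2]>.069)&(q[:,2]<.08)&(x>.1)&(x<.2)&(abs(y)<.06);print('end wall x',np.percentile(x[m],[2,50,98]))
```

```text
1 [(-36, 8.7, 28), (-32, 8.3, 27), (-28, 8.5, 29), (-24, 62.6, 41), (-20, 66.5, 59), (-16, 64.6, 61), (-12, 61.7, 41), (-8, 58.3, 30), (-4, 54.1, 31), (0, 50.1, 29), (3, 50.2, 34), (7, 54.0, 33), (11, 57.5, 33), (15, 61.6, 40), (19, 65.9, 36), (23, 68.4, 32), (27, 64.9, 30), (31, 57.8, 29), (35, 58.9, 24)]
-1 [(-36, 8.5, 41), (-32, 8.3, 41), (-28, 8.5, 38), (-24, 64.9, 54), (-20, 68.3, 43), (-16, 65.9, 53), (-12, 61.8, 40), (-8, 57.9, 42), (-4, 54.2, 47), (0, 49.5, 42), (3, 50.3, 47), (7, 54.3, 55), (11, 58.0, 51), (15, 62.1, 53), (19, 66.4, 54), (23, 68.2, 47), (27, 64.7, 31), (31, 60.6, 18), (35, 60.6, 15)]
y [0.07682011 0.09661468]
y [-0.09652641 -0.07713939]
[(-170, 0.5), (-165, 0.5), (-160, 0.6), (-155, 0.5), (-150, 0.7), (-145, nan), (-139, nan), (-134, 50.5), (-129, 50.5), (-124, 50.6), (-119, 31.8), (-114, 8.6), (-109, 8.5), (-104, 8.6), (-99, 8.4), (-94, 9.3), (-89, 367.0)]
end wall x [0.13846139 0.14024942 0.14425679]
  return _methods._mean(a, axis=axis, dtype=dtype,
  ret = ret.dtype.type(ret / rcount)
```

Request:
{"api": "send_rows", "payload": {"increments": [[[-14.5,53,6,0,0,0.3,0],[-14.5,53,6,0,0,0.3,0],[-14.5,53,6,0,0,0.3,0],[-14.5,53,6,0,0,0.3,0],[-14.5,53,6,0,0,0.3,0],[-14.5,53,6,0,0,0.3,0],[-14.5,53,6,0,0,0.3,0],[-14.5,53,6,0,0,0.3,0]]]}}

```text
t: 5.85
eef_pos: [0.5619, -0.3208, 0.2539]
eef_rot: [-3.106, -0.469, -0.001]
ft_force: [0.4, 0.1, 0.2]
gripper_width: 0.0881
gripper_force: 0.0
```

Request:
{"api": "send_rows", "payload": {"increments": [[[0,0,0,0,0,0,0],[0,0,0,0,0,0,0],[0,0,0,0,0,0,0],[0,0,0,0,0,0,0],[0,0,0,0,0,0,0],[0,0,0,0,0,0,0],[0,0,0,0,0,0,0],[0,0,0,0,0,0,0]]]}}

```text
t: 6.85
eef_pos: [0.5617, -0.3194, 0.2541]
eef_rot: [-3.107, -0.464, 0.0]
ft_force: [0.8, -0.2, -0.8]
gripper_width: 0.0876
gripper_force: 0.0
```

Run:
```python
from h import *
from rig import r
s=r.read_state();im,d=r.grab_frame('wrist');np.save('w2.npy',d);cv2.imwrite('pics/w2.png',im)
P=cloud(d,r.camera_info('wrist'),s);h,sa,v=cv2.split(cv2.cvtColor(im,cv2.COLOR_BGR2HSV))
z=P[...,2];ok=(d>0);print(s['t'],s['eef_pos'],s['eef_rot'])
near=(np.hypot(P[...,0]-.565,P[...,1]+.322)<.15)
def box(n,m):
    p=P[m&ok&near];b=cv2.minAreaRect(p[:,:2].astype(np.float32))
    print(n,len(p),'z',np.percentile(p[:,2],[5,50,95]).round(4),'rect',np.round(b[0],4),np.round(b[1],4),round(b[2],1))
    q=p[:,:2]-p[:,:2].mean(0);w=np.linalg.svd(q,full_matrices=False)[2][0];print(np.degrees(np.arctan2(w[1],w[0])).round(1))
box('bail',(h>18)&(h<35)&(sa>120)&(abs(z-.096)<.006))
box('bar',(v<70)&(abs(z-.085)<.012))
box('blue rim',(h>95)&(h<125)&(sa>100)&(z>.045)&(z<.056))
```

```text
6.85 [ 0.56173139 -0.31936984  0.25405216] [-3.10697922e+00 -4.64417987e-01  5.73830388e-05]
bail 1790 z [0.0953 0.0966 0.0978] rect [ 0.5667 -0.3219] [0.1366 0.0126] 16.9
-163.0
bar 1324 z [0.0824 0.0865 0.0882] rect [ 0.5944 -0.4095] [0.1308 0.0119] 17.2
-163.0
blue rim 979 z [0.0484 0.0505 0.0518] rect [ 0.5614 -0.3046] [0.1333 0.1405] 17.0
171.4
```

View pics/w2.png

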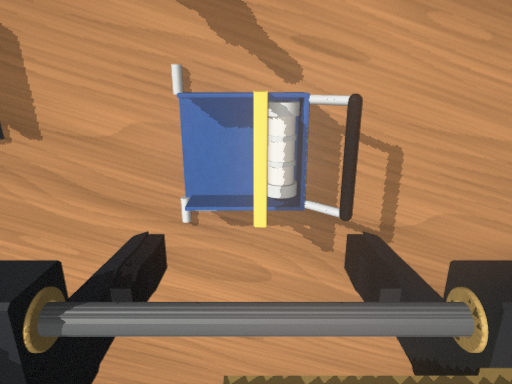

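The wrist view shows the bail (yellow, columns 254–268) and the sleeve (columns 268–300). Both cameras agree on bail centre (0.567, -0.322) and yaw 107°. I'll descend and grip.

Request:
{"api": "send_rows", "payload": {"increments": [[[1,1,26,0,0,0,0],[1,1,26,0,0,0,0],[1,1,24,0,0,0,0],[1,1,24,0,0,0,0],[0,0,22,0,0,0,0],[0,0,18,0,0,0,0],[0,0,15,0,0,0,0],[0,0,12,0,0,0,0]]]}}

```text
t: 7.9
eef_pos: [0.5668, -0.3221, 0.0864]
eef_rot: [-3.107, -0.465, -0.0]
ft_force: [-0.3, 0.5, -0.2]
gripper_width: 0.0878
gripper_force: 0.0
```

Request:
{"api": "send_rows", "payload": {"increments": [[[0,0,0,0,0,0,0],[0,0,0,0,0,0,0.5],[0,0,0,0,0,0,0.7],[0,0,0,0,0,0,1],[0,0,0,0,0,0,1],[0,0,0,0,0,0,1],[0,0,0,0,0,0,1],[0,0,0,0,0,0,1]]]}}

```text
t: 8.9
eef_pos: [0.5668, -0.322, 0.087]
eef_rot: [-3.107, -0.465, -0.0]
ft_force: [-0.2, -0.3, -0.3]
gripper_width: 0.0201
gripper_force: 0.0
```

Request:
{"api": "send_rows", "payload": {"increments": [[[0,0,0,0,0,0,1],[0,0,0,0,0,0,1],[0,0,0,0,0,0,1],[0,0,0,0,0,0,1],[0,0,-2,0,0,0,1],[0,0,-4,0,0,0,1],[0,0,-4,0,0,0,1],[0,0,-4,0,0,0,1]]]}}

```text
t: 9.9
eef_pos: [0.5668, -0.3221, 0.1015]
eef_rot: [3.107, 0.465, 0.0]
ft_force: [0.2, -0.3, -0.2]
gripper_width: 0.0007
gripper_force: 0.0
```

Request:
{"api": "send_rows", "payload": {"increments": [[[0,0,-10,0,0,0,1],[0,0,-14,0,0,0,1],[0,0,-18,0,0,0,1],[0,0,-18,0,0,0,1],[0,0,-18,0,0,0,1],[0,0,-14,0,0,0,1],[0,0,-8,0,0,0,1],[0,0,0,0,0,0,1]]]}}

```text
t: 10.9
eef_pos: [0.5669, -0.3221, 0.2016]
eef_rot: [3.107, 0.465, 0.001]
ft_force: [-0.0, 1.3, -0.7]
gripper_width: 0.0002
gripper_force: 0.0
```

Run:
```python
from h import *
from rig import r
s=r.read_state();im,d=r.grab_frame('wrist');cv2.imwrite('pics/w3.png',im)
im2,_=r.grab_frame('scene')
cv2.imwrite('pics/s3.png',np.hstack([cv2.resize(im,(400,300)),cv2.resize(im2[60:260,70:337],(400,300))]))
```

```text
(no output)
```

View pics/s3.png

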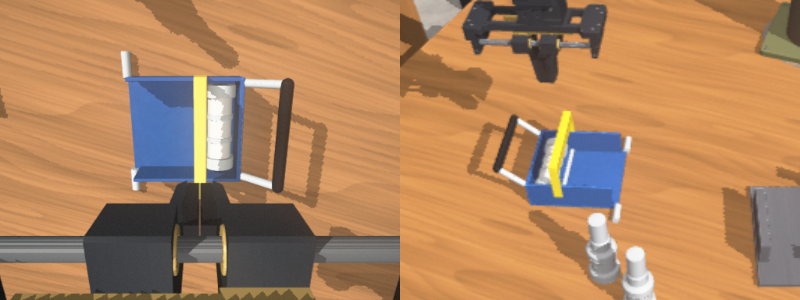

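Run:
```python
from h import *
from rig import r
s=r.read_state();print(s)
im,d=r.grab_frame('wrist')
P=cloud(d,r.camera_info('wrist'),s);h,sa,v=cv2.split(cv2.cvtColor(im,cv2.COLOR_BGR2HSV));z=P[...,2]
m=(h>18)&(h<35)&(sa>120)&(abs(z-.096)<.006)&(d>0)&(np.hypot(P[...,0]-.567,P[...,1]+.322)<.12)
p=P[m];b=cv2.minAreaRect(p[:,:2].astype(np.float32));print('bail wrist',b,np.median(p[:,2]))
for row in range(215,270,8): print(row,[tuple(np.round(P[row,c],3)) for c in(240,256,272)])
im,d=r.grab_frame('scene');i=r.camera_info('scene');P=cloud(d,i)
h,sa,v=cv2.split(cv2.cvtColor(im,cv2.COLOR_BGR2HSV));z=P[...,2]
m=(d>0)&(v<110)&(sa<120)&(z>.15)&(z<.24)&(np.hypot(P[...,0]-.567,P[...,1]+.322)<.2)
p=P[m];print('scene finger',len(p)); 
for a in np.arange(.15,.24,.01):
    q=p[abs(p[:,2]-a)<.005]
    if len(q):print(round(a,3),len(q),q.mean(0).round(3),np.ptp(q,axis=0).round(3))
im,d=r.grab_frame('top');P=cloud(d,r.camera_info('top'));z=P[...,2];m=(d>0)&(abs(z-.35)<.2)&(np.hypot(P[...,0]-.567,P[...,1]+.322)<.2)
print('top above',P[m].mean(0))
```

```text
{'t': 11.0, 'joint_pos': array([ 0.23443487,  0.7839982 ,  0.41154499,  1.5192785 , -0.36428672,
        0.91617976, -0.51131128]), 'joint_vel': array([ 0.00226331,  0.00551045, -0.00232148,  0.00259515,  0.00096028,
       -0.00075233,  0.00027083]), 'tau': array([ 3.83646868e-02, -5.51886785e+01,  6.94303975e+00, -1.49211752e+01,
       -4.48607386e-02, -2.81884451e-02, -1.56736329e-03]), 'eef_pos': array([ 0.56642261, -0.3216961 ,  0.20051005]), 'eef_rot': array([-3.10615666e+00, -4.64399027e-01,  1.32452506e-03]), 'ft_force': array([ 0.92397868, -0.06139218,  0.39920285]), 'moment': array([ 0.02497248,  0.14144737, -0.02115673]), 'gripper_force': 0.0, 'gripper_width': 0.000366857999785098}
bail wrist ((0.5771148204803467, -0.3184604346752167), (0.11494535952806473, 0.013060478493571281), 16.91866111755371) 0.09648809550389242
215 [(np.float64(0.502), np.float64(-0.322), np.float64(0.015)), (np.float64(0.538), np.float64(-0.33), np.float64(0.096)), (np.float64(0.523), np.float64(-0.352), np.float64(0.042))]
223 [(np.float64(0.502), np.float64(-0.323), np.float64(0.037)), (np.float
[... 500 characters left out ...]
573), np.float64(-0.311), np.float64(0.232)), (np.float64(0.575), np.float64(-0.318), np.float64(0.231)), (np.float64(0.577), np.float64(-0.325), np.float64(0.231))]
255 [(np.float64(0.573), np.float64(-0.312), np.float64(0.238)), (np.float64(0.574), np.float64(-0.318), np.float64(0.237)), (np.float64(0.577), np.float64(-0.325), np.float64(0.238))]
263 [(np.float64(0.574), np.float64(-0.312), np.float64(0.246)), (np.float64(0.57), np.float64(-0.32), np.float64(0.236)), (np.float64(0.577), np.float64(-0.324), np.float64(0.245))]
scene finger 102
0.22 25 [ 0.577 -0.319  0.222] [0.009 0.024 0.007]
0.23 50 [ 0.576 -0.316  0.23 ] [0.015 0.026 0.01 ]
top above [ 0.55654869 -0.27738903  0.38394786]
```

Run:
```python
from h import *
from rig import r
print(r.nose_length,[a for a in dir(r) if a[0]!='_'])
s=r.read_state()
for c in('wrist','scene'):
    im,d=r.grab_frame(c);P=cloud(d,r.camera_info(c),s)
    m=(d>0)&(P[...,2]>.13)&(np.hypot(P[...,0]-.567,P[...,1]+.322)<.03)
    p=P[m];p=p[np.argsort(p[:,2])];print(c,len(p),p[:12].round(4).tolist())
    if c=='wrist':
        v,u=np.where(m);print('rows',v.min(),v.max(),u.min(),u.max())
        K=r.camera_info(c)['intrinsics'];H=np.linalg.inv(r.camera_info(c)['hand_eye'])
        for zz in(0,.017,-.018):
            q=H@[0,0,zz,1];print(zz,K[0,2]-K[0,0]*q[0]/q[2],K[1,2]+K[1,1]*q[1]/q[2])
```

```text
0.017 ['IKError', 'camera_info', 'close_job', 'grab_frame', 'nose_length', 'read_state', 'search_frame']
wrist 14553 [[0.5767, -0.3249, 0.2164], [0.5764, -0.324, 0.2165], [0.576, -0.3221, 0.2167], [0.575, -0.3188, 0.2168], [0.5732, -0.3128, 0.2169], [0.5745, -0.3169, 0.217], [0.5757, -0.3206, 0.217], [0.5746, -0.319, 0.217], [0.5738, -0.3146, 0.217], [0.575, -0.3183, 0.217], [0.5768, -0.3243, 0.2171], [0.574, -0.3151, 0.2171]]
rows 231 383 146 378
0 257.3502914691362 236.36663258251363
0.017 257.1795306245979 223.88181603592503
-0.018 257.5684881045965 252.31961625490874
scene 787 [[0.5729, -0.3173, 0.2176], [0.5731, -0.3145, 0.2184], [0.5728, -0.3122, 0.2188], [0.5774, -0.3247, 0.2189], [0.5764, -0.3201, 0.2194], [0.5776, -0.3219, 0.2197], [0.5797, -0.3256, 0.2203], [0.5768, -0.3073, 0.2204], [0.5808, -0.3275, 0.2206], [0.5772, -0.317, 0.2208], [0.5782, -0.3288, 0.2211], [0.5734, -0.3138, 0.2216]]
```

Both cameras put the real fingertips about 16.5 mm *behind* the reported TCP, where the spec says 17 mm ahead, so the fingers closed above the bail. From here every tool height needs to be about 34 mm lower than nominal. Sideways the tool is centred. I'll open and go down again with that correction.

Request:
{"api": "send_rows", "payload": {"increments": [[[0,0,0,0,0,0,0],[0,0,0,0,0,0,0],[0,0,0,0,0,0,0],[0,0,6,0,0,0,0],[0,0,12,0,0,0,0],[0,0,12,0,0,0,0],[0,0,12,0,0,0,0],[0,0,12,0,0,0,0]]]}}

```text
t: 12.25
eef_pos: [0.5666, -0.3219, 0.1459]
eef_rot: [-3.107, -0.464, 0.001]
ft_force: [-0.3, -1.3, -0.7]
gripper_width: 0.0783
gripper_force: 0.0
```

Request:
{"api": "send_rows", "payload": {"increments": [[[0,0,14,0,0,0,0],[0,0,14,0,0,0,0],[0,0,14,0,0,0,0],[0,0,14,0,0,0,0],[0,0,12,0,0,0,0],[0,0,10,0,0,0,0],[0,0,8,0,0,0,0],[0,0,6,0,0,0,0]]]}}

```text
t: 13.25
eef_pos: [0.5668, -0.322, 0.0547]
eef_rot: [-3.107, -0.465, -0.0]
ft_force: [0.3, -0.5, -0.4]
gripper_width: 0.0883
gripper_force: 0.0
```

Request:
{"api": "send_rows", "payload": {"increments": [[[0,0,0,0,0,0,1],[0,0,0,0,0,0,1],[0,0,0,0,0,0,1],[0,0,0,0,0,0,1],[0,0,0,0,0,0,1],[0,0,0,0,0,0,1],[0,0,0,0,0,0,1],[0,0,0,0,0,0,1]]]}}

```text
t: 14.25
eef_pos: [0.5669, -0.3224, 0.0551]
eef_rot: [3.106, 0.464, 0.0]
ft_force: [0.3, -1.4, -1.0]
gripper_width: 0.0139
gripper_force: 30.0
```

Gripped: 13.9 mm opening at 30 N. Lifting.

Request:
{"api": "send_rows", "payload": {"increments": [[[0,0,-4,0,0,0,1],[0,0,-8,0,0,0,1],[0,0,-14,0,0,0,1],[0,0,-18,0,0,0,1],[0,0,-20,0,0,0,1],[0,0,-20,0,0,0,1],[0,0,-16,0,0,0,1],[0,0,-10,0,0,0,1]]]}}

```text
t: 15.25
eef_pos: [0.5671, -0.3222, 0.1667]
eef_rot: [3.106, 0.464, 0.002]
ft_force: [-0.2, -0.1, -7.5]
gripper_width: 0.0134
gripper_force: 30.0
```

```bash
cat > t.py <<'E'
from h import *
from rig import r
# measure bail & bar in wrist picture relative to tool
s=r.read_state();im,d=r.grab_frame('wrist');i=r.camera_info('wrist')
Rm=R.from_rotvec(s['eef_rot']).as_matrix();P=cloud(d,i,s);T=(P-s['eef_pos'])@Rm
h,sa,v=cv2.split(cv2.cvtColor(im,cv2.COLOR_BGR2HSV));near=(d>0)&(T[...,2]<.12)
def box(n,m):
    p=P[m&near];t=T[m&near];b=cv2.minAreaRect(p[:,:2].astype(np.float32))
    print(n,len(p),'z',np.percentile(p[:,2],[5,50,95]).round(4),'c',np.round(b[0],4),np.round(b[1],4),round(b[2],1),'tool',t.mean(0).round(4))
    return p
print(s['t'],s['eef_pos'].round(4),s['eef_rot'].round(3),s['ft_force'].round(1),s['gripper_force'])
box('bail',(h>18)&(h<35)&(sa>120))
box('bar',(v<70)&(np.abs(T[...,1]-.093)<.02)&(T[...,2]>-.045)&(T[...,0]>-.08))
p=box('rim',(h>95)&(h<125)&(sa>100)&(T[...,2]>-.004)&(T[...,2]<.018))
A=np.c_[p[:,:2]-p[:,:2].mean(0),np.ones(len(p))];print('rim slope xy deg',np.degrees(np.linalg.lstsq(A,p[:,2],rcond=None)[0][:2]).round(2))
cv2.imwrite('pics/t%.0f.png'%(s['t']*100),im)
E
python3 t.py
```

```text
15.25 [ 0.5671 -0.3222  0.1667] [3.106e+00 4.640e-01 2.000e-03] [-0.2 -0.1 -7.5] 30.006535705178976
bail 12727 z [0.2068 0.2085 0.2756] c [ 0.5853 -0.3253] [0.1011 0.115 ] 57.3 tool [ 0.0216 -0.0003 -0.0647]
bar 6936 z [0.1917 0.1978 0.1995] c [ 0.5949 -0.4083] [0.1305 0.013 ] 17.3 tool [ 0.0143  0.089  -0.0302]
rim 4026 z [0.1573 0.162  0.1631] c [ 0.5855 -0.2966] [0.084 0.141] 17.0 tool [0.0509 0.0013 0.0053]
rim slope xy deg [-0.25 -0.29]
```

Request:
{"api": "send_rows", "payload": {"increments": [[[2.1,-7.1,0,0,0,0,1],[4.2,-14.3,0,0,0,0,1],[6.7,-22.9,0,0,0,0,1],[8.4,-28.6,0,0,0,0,1],[8.4,-28.6,0,0,0,0,1],[8.4,-28.6,0,0,0,0,1],[8.4,-28.6,0,0,0,0,1],[8.4,-28.6,0,0,0,0,1]]]}}

```text
t: 16.3
eef_pos: [0.564, -0.124, 0.1645]
eef_rot: [-3.105, -0.466, 0.002]
ft_force: [-0.9, -0.2, -6.8]
gripper_width: 0.0134
gripper_force: 30.0
```

Request:
{"api": "send_rows", "payload": {"increments": [[[8.4,-28.6,0,0,0,0,1],[8.4,-28.6,0,0,0,0,1],[8.4,-28.6,0,0,0,0,1],[8.4,-28.6,0,0,0,0,1],[8.4,-28.6,0,0,0,0,1],[5.9,-20,0,0,0,0,1],[3.4,-11.4,0,0,0,0,1],[1.7,-5.7,0,0,0,0,1]]]}}

```text
t: 17.3
eef_pos: [0.5621, 0.0619, 0.1648]
eef_rot: [-3.107, -0.466, 0.001]
ft_force: [0.9, -0.8, -6.2]
gripper_width: 0.0141
gripper_force: 30.0
```

Request:
{"api": "send_rows", "payload": {"increments": [[[0,0,0,0,0,-0.5,1],[0,0,0,0,0,-0.5,1],[0,0,0,0,0,-0.5,1],[0,0,0,0,0,-0.5,1],[0,0,0,0,0,-0.5,1],[0,0,0,0,0,-0.1,1],[0,0,0,0,0,0,1],[0,0,0,0,0,0,1]]]}}

```text
t: 18.3
eef_pos: [0.5626, 0.061, 0.1651]
eef_rot: [-3.096, -0.535, -0.0]
ft_force: [0.0, 0.2, -6.9]
gripper_width: 0.0139
gripper_force: 30.0
```

```bash
python3 t.py
python3 - <<'E'
from h import *
from rig import r
im,d=r.grab_frame('scene');cv2.imwrite('pics/s4.png',cv2.resize(im[80:280,240:500],(780,600)))
E
```

```text
18.3 [0.5626 0.061  0.1651] [-3.096 -0.535 -0.   ] [ 0.   0.2 -6.9] 30.003409814089537
bail 12359 z [0.2053 0.207  0.274 ] c [0.5713 0.0639] [0.1132 0.0728] 47.8 tool [ 0.0211 -0.0002 -0.0654]
bar 6097 z [0.1901 0.1963 0.1979] c [ 0.5937 -0.024 ] [0.1306 0.0126] 20.0 tool [ 0.0087  0.0891 -0.0303]
rim 4367 z [0.1514 0.1604 0.1616] c [0.5785 0.0871] [0.0866 0.1414] 19.6 tool [0.0506 0.0041 0.0056]
rim slope xy deg [-0.65 -0.08]
```

View pics/s4.png

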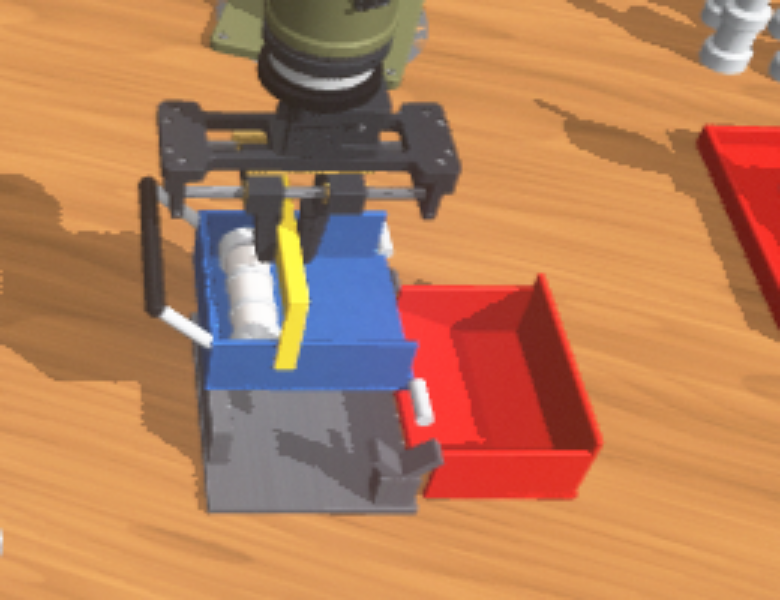

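The tub is level with the sleeve inside, and its pins are above the V notches (near pin ~(420,400), notch ~(405,455)). Lowering.

Request:
{"api": "send_rows", "payload": {"increments": [[[0,0,8,0,0,0,1],[0,0,10,0,0,0,1],[0,0,10,0,0,0,1],[0,0,10,0,0,0,1],[0,0,8,0,0,0,1],[0,0,5,0,0,0,1],[0,0,3,0,0,0,1],[0,0,2,0,0,0,1]]]}}

```text
t: 19.4
eef_pos: [0.5628, 0.0609, 0.1091]
eef_rot: [-3.096, -0.535, -0.001]
ft_force: [0.2, 0.6, -6.4]
gripper_width: 0.0135
gripper_force: 30.0
```

Request:
{"api": "send_rows", "payload": {"increments": [[[0,0,1,0,0,0,1],[0,0,1,0,0,0,1],[0,0,1,0,0,0,1],[0,0,0.5,0,0,0,1],[0,0,0.5,0,0,0,1],[0,0,0,0,0,0,1],[0,0,0,0,0,0,1],[0,0,0,0,0,0,1]]]}}

```text
t: 20.4
eef_pos: [0.5628, 0.0608, 0.1053]
eef_rot: [-3.096, -0.535, -0.001]
ft_force: [0.1, -0.5, -3.4]
gripper_width: 0.0139
gripper_force: 30.0
```

```bash
python3 t.py
```

```text
20.4 [0.5628 0.0608 0.1053] [-3.096e+00 -5.350e-01 -1.000e-03] [ 0.1 -0.5 -3.4] 30.02011905424297
bail 11763 z [0.1454 0.1473 0.2143] c [0.5337 0.0255] [0.2238 0.1176] 29.0 tool [ 0.0202 -0.0001 -0.0664]
bar 5959 z [0.1302 0.1363 0.1379] c [ 0.5937 -0.024 ] [0.1299 0.013 ] 19.7 tool [ 0.0079  0.0891 -0.0301]
rim 4271 z [0.0949 0.1006 0.1018] c [0.5786 0.087 ] [0.0866 0.1413] 19.6 tool [0.0501 0.0053 0.0054]
rim slope xy deg [-0.88  0.27]
```

Request:
{"api": "send_rows", "payload": {"increments": [[[0,0,0.5,0,0,0,1],[0,0,0.5,0,0,0,1],[0,0,0.5,0,0,0,1],[0,0,0,0,0,0,1],[0,0,0,0,0,0,0.6],[0,0,0,0,0,0,0.4],[0,0,0,0,0,0,0.4],[0,0,0,0,0,0,0.4]]]}}

```text
t: 21.45
eef_pos: [0.5626, 0.0609, 0.1035]
eef_rot: [3.096, 0.535, -0.0]
ft_force: [-0.3, 0.5, 0.2]
gripper_width: 0.0511
gripper_force: 0.0
```

```bash
python3 t.py
```

```text
21.45 [0.5626 0.0609 0.1035] [ 3.096  0.535 -0.   ] [-0.3  0.5  0.2] 0.0
bail 13403 z [0.1456 0.1473 0.2123] c [0.4963 0.056 ] [0.2676 0.0897] 1.8 tool [ 0.0223  0.005  -0.0673]
bar 4807 z [0.1299 0.136  0.1378] c [ 0.6242 -0.0128] [0.0669 0.0129] 20.1 tool [ 0.0339  0.0891 -0.0316]
rim 4435 z [0.0922 0.1005 0.1018] c [0.6152 0.0848] [0.1593 0.0669] 82.7 tool [0.0534 0.0021 0.0039]
rim slope xy deg [-1.34  0.23]
```

Let go cleanly. Now up, back 92 mm, and down onto the bar.

Request:
{"api": "send_rows", "payload": {"increments": [[[0,0,-6,0,0,0,0.4],[0,0,-10,0,0,0,0.4],[0,0,-14,0,0,0,0.4],[0,0,-14,0,0,0,0.4],[0,0,-10,0,0,0,0.4],[0,0,-6,0,0,0,0.4],[0,6,0,0,0,0,0.4],[0,12,0,0,0,0,0.4]]]}}

```text
t: 22.5
eef_pos: [0.5685, 0.0438, 0.1632]
eef_rot: [-3.095, -0.536, 0.001]
ft_force: [-0.6, -0.3, 0.2]
gripper_width: 0.0525
gripper_force: 0.0
```

Request:
{"api": "send_rows", "payload": {"increments": [[[0,16,0,0,0,0,0.4],[0.5,18,0,0,0,0,0.4],[0,18,0,0,0,0,0.4],[0,12,0,0,0,0,0.4],[0,7,0,0,0,0,0.4],[0,3,0,0,0,0,0.4],[0,0,0,0,0,0,0.4],[0,0,0,0,0,0,0.4]]]}}

```text
t: 23.5
eef_pos: [0.5938, -0.0248, 0.1635]
eef_rot: [-3.095, -0.536, 0.0]
ft_force: [-0.2, -0.3, -0.4]
gripper_width: 0.0527
gripper_force: 0.0
```

Run:
```python
from h import *
from rig import r
s=r.read_state();im,d=r.grab_frame('wrist');i=r.camera_info('wrist')
P=cloud(d,i,s);h,sa,v=cv2.split(cv2.cvtColor(im,cv2.COLOR_BGR2HSV));z=P[...,2]
print(s['t'],s['eef_pos'].round(4),s['eef_rot'].round(3))
def box(n,m):
    p=P[m&(d>0)];b=cv2.minAreaRect(p[:,:2].astype(np.float32));print(n,len(p),np.percentile(p[:,2],[5,50,95]).round(4),p.mean(0).round(4),np.round(b[0],4),np.round(b[1],4),round(b[2],1))
box('bar',(v<70)&(np.hypot(P[...,0]-.594,P[...,1]+.025)<.08)&(abs(z-.134)<.008))
box('bail',(h>18)&(h<35)&(sa>120)&(abs(z-.146)<.006)&(np.hypot(P[...,0]-.563,P[...,1]-.061)<.09))
cv2.imwrite('pics/w5.png',im)
```

```text
23.5 [ 0.5938 -0.0248  0.1635] [-3.095 -0.536  0.   ]
bar 3275 [0.1332 0.1364 0.1379] [ 0.5913 -0.0265  0.136 ] [ 0.5941 -0.0254] [0.1254 0.0133] 19.8
bail 4399 [0.1419 0.1466 0.1477] [0.5877 0.0689 0.1461] [0.5828 0.0683] [0.095  0.0149] 19.8
```

View pics/w5.png

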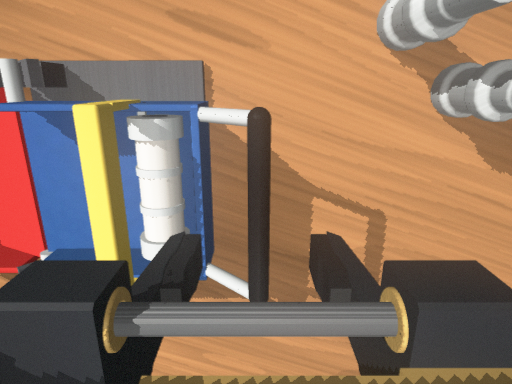

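The bar (column ~258) lies centred between the open fingers, and the sleeve is still in the tub. Descending 66 mm and closing.

Request:
{"api": "send_rows", "payload": {"increments": [[[0,0,8,0,0,0,0.4],[0,0,12,0,0,0,0.4],[0,0,14,0,0,0,0.4],[0,0,13,0,0,0,0.4],[0,0,10,0,0,0,0.4],[0,0,6,0,0,0,0.4],[0,0,3,0,0,0,0.4],[0,0,0,0,0,0,0.4]]]}}

```text
t: 24.55
eef_pos: [0.594, -0.0256, 0.0976]
eef_rot: [-3.096, -0.535, -0.0]
ft_force: [-1.0, -0.4, -0.0]
gripper_width: 0.053
gripper_force: 0.0
```

Request:
{"api": "send_rows", "payload": {"increments": [[[0,0,0,0,0,0,0.7],[0,0,0,0,0,0,0.8],[0,0,0,0,0,0,1],[0,0,0,0,0,0,1],[0,0,0,0,0,0,1],[0,0,0,0,0,0,1],[0,0,0,0,0,0,1],[0,0,0,0,0,0,1]]]}}

```text
t: 25.55
eef_pos: [0.5946, -0.0267, 0.0979]
eef_rot: [3.094, 0.533, 0.002]
ft_force: [2.0, -5.0, 0.5]
gripper_width: 0.0132
gripper_force: 30.0
```

Run:
```python
import numpy as np
th=np.r_[0,np.cumsum([.5,1,1.5]+[2.1]*18+[1.6,1.2,.8,.6])];th=th*45.5/th[-1]
p=np.radians(21.28+th);x=-203.9*np.cos(p);z=203.9*np.sin(p)
x=np.round(x-x[0],1);z=np.round(z-z[0],1);print(len(th)-1)
for i in range(1,len(th)):print(round(th[i],1),[0,round(-(x[i]-x[i-1]),1),round(-(z[i]-z[i-1]),1),0,0,0,1])
```

```text
25
0.5 [0, np.float64(-0.7), np.float64(-1.7), 0, 0, 0, 1]
1.5 [0, np.float64(-1.3), np.float64(-3.3), 0, 0, 0, 1]
3.0 [0, np.float64(-2.2), np.float64(-5.0), 0, 0, 0, 1]
5.2 [0, np.float64(-3.2), np.float64(-6.8), 0, 0, 0, 1]
7.3 [0, np.float64(-3.5), np.float64(-6.7), 0, 0, 0, 1]
9.4 [0, np.float64(-3.7), np.float64(-6.5), 0, 0, 0, 1]
11.5 [0, np.float64(-4.0), np.float64(-6.5), 0, 0, 0, 1]
13.6 [0, np.float64(-4.2), np.float64(-6.2), 0, 0, 0, 1]
15.8 [0, np.float64(-4.5), np.float64(-6.2), 0, 0, 0, 1]
17.9 [0, np.float64(-4.6), np.float64(-5.9), 0, 0, 0, 1]
20.0 [0, np.float64(-4.9), np.float64(-5.8), 0, 0, 0, 1]
22.1 [0, np.float64(-5.1), np.float64(-5.6), 0, 0, 0, 1]
24.3 [0, np.float64(-5.3), np.float64(-5.3), 0, 0, 0, 1]
26.4 [0, np.float64(-5.5), np.float64(-5.2), 0, 0, 0, 1]
28.5 [0, np.float64(-5.7), np.float64(-5.0), 0, 0, 0, 1]
30.6 [0, np.float64(-5.8), np.float64(-4.8), 0, 0, 0, 1]
32.8 [0, np.float64(-6.1), np.float64(-4.5), 0, 0, 0, 1]
34.9 [0, np.float64(-6.2), np.float64(-4.4), 0, 0, 0, 1]
37.0 [0, np.float64(-6.3), np.float64(-4.1), 0, 0, 0, 1]
39.1 [0, np.float64(-6.5), np.float64(-3.8), 0, 0, 0, 1]
41.3 [0, np.float64(-6.7), np.float64(-3.6), 0, 0, 0, 1]
42.9 [0, np.float64(-5.1), np.float64(-2.6), 0, 0, 0, 1]
44.1 [0, np.float64(-3.9), np.float64(-1.8), 0, 0, 0, 1]
44.9 [0, np.float64(-2.6), np.float64(-1.2), 0, 0, 0, 1]
45.5 [0, np.float64(-2.0), np.float64(-0.9), 0, 0, 0, 1]
```

Request:
{"api": "send_rows", "payload": {"increments": [[[0,0.5,-1.7,0,0,0,1],[0,-1.3,-3.3,0,0,0,1],[0,-2.2,-5,0,0,0,1],[0,-3.2,-6.8,0,0,0,1],[0,-3.5,-6.7,0,0,0,1],[0,-3.7,-6.5,0,0,0,1],[0,-4,-6.5,0,0,0,1],[0,-4.2,-6.2,0,0,0,1]]]}}

```text
t: 26.55
eef_pos: [0.5869, -0.0055, 0.1412]
eef_rot: [3.095, 0.535, 0.002]
ft_force: [2.4, -4.8, -1.9]
gripper_width: 0.0132
gripper_force: 30.0
```

Request:
{"api": "send_rows", "payload": {"increments": [[[0,-4.5,-6.2,0,0,0,1],[0,-4.6,-5.9,0,0,0,1],[0,-4.9,-5.8,0,0,0,1],[0,-5.1,-5.6,0,0,0,1],[0,-5.3,-5.3,0,0,0,1],[0,-5.5,-5.2,0,0,0,1],[0,-5.7,-5,0,0,0,1],[0,-5.8,-4.8,0,0,0,1]]]}}

```text
t: 27.55
eef_pos: [0.574, 0.0314, 0.186]
eef_rot: [3.093, 0.532, 0.005]
ft_force: [4.0, -7.8, 3.6]
gripper_width: 0.013
gripper_force: 30.0
```

Request:
{"api": "send_rows", "payload": {"increments": [[[0,-6.1,-4.5,0,0,0,1],[0,-6.2,-4.4,0,0,0,1],[0,-6.3,-4.1,0,0,0,1],[0,-6.5,-3.8,0,0,0,1],[0,-6.7,-3.6,0,0,0,1],[0,-5.1,-2.6,0,0,0,1],[0,-3.9,-1.8,0,0,0,1],[0,-4.6,-2.1,0,0,0,1]]]}}

```text
t: 28.55
eef_pos: [0.56, 0.0724, 0.2146]
eef_rot: [3.091, 0.529, 0.01]
ft_force: [1.6, -10.2, 14.0]
gripper_width: 0.0132
gripper_force: 30.0
```

Request:
{"api": "send_rows", "payload": {"increments": [[[0,0,0,0,0,0,1],[0,0,0,0,0,0,1],[0,0,0,0,0,0,1],[0,0,0,0,0,0,1],[0,0,0,0,0,0,1],[0,0,0,0,0,0,1],[0,0,0,0,0,0,1],[0,0,0,0,0,0,1]]]}}

```text
t: 29.55
eef_pos: [0.5599, 0.0727, 0.2147]
eef_rot: [3.092, 0.53, 0.01]
ft_force: [1.3, -9.1, 14.9]
gripper_width: 0.0128
gripper_force: 30.0
```

Run:
```python
from h import *
from rig import r
im,d=r.grab_frame('scene');cv2.imwrite('pics/s6.png',cv2.resize(im[80:280,240:500],(780,600)))
for c in('scene','top'):
    if c=='top': r.grab_frame(c)
    print(c,[(np.round(x['rect']).tolist(),round(x['conf'],2)) for x in r.search_frame(c,'sleeve')[:3]])
print(r.read_state()['ft_force'],r.read_state()['eef_pos'])
```

```text
scene [([400.0, 189.0, 30.0, 39.0], 0.91)]
top [([114.0, 241.0, 22.0, 39.0], 0.8)]
[ 2.04837378 -8.65109689 15.45757896] [0.55994865 0.07272493 0.2146362 ]
```

View pics/s6.png

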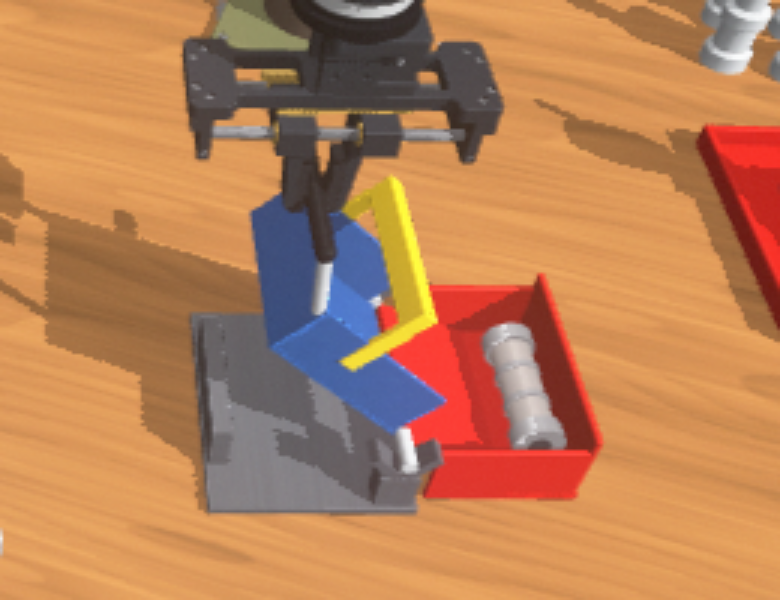

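The sleeve lies in the tray bay (around (525,385)), and the tub is held at about 45° with its pins in the notches. Now I'll reverse the arc gently.

Request:
{"api": "send_rows", "payload": {"increments": [[[0,2,0.9,0,0,0,1],[0,2.6,1.2,0,0,0,1],[0,3.9,1.8,0,0,0,1],[0,5.1,2.6,0,0,0,1],[0,6.7,3.6,0,0,0,1],[0,6.5,3.8,0,0,0,1],[0,6.3,4.1,0,0,0,1],[0,6.2,4.4,0,0,0,1]]]}}

```text
t: 30.75
eef_pos: [0.5721, 0.0378, 0.1909]
eef_rot: [3.094, 0.533, 0.006]
ft_force: [2.3, -5.8, 6.9]
gripper_width: 0.0133
gripper_force: 30.0
```

Request:
{"api": "send_rows", "payload": {"increments": [[[0,6.1,4.5,0,0,0,1],[0,5.8,4.8,0,0,0,1],[0,5.7,5,0,0,0,1],[0,5.5,5.2,0,0,0,1],[0,5.3,5.3,0,0,0,1],[0,5.1,5.6,0,0,0,1],[0,4.9,5.8,0,0,0,1],[0,4.6,5.9,0,0,0,1]]]}}

```text
t: 31.75
eef_pos: [0.5857, -0.0012, 0.1473]
eef_rot: [-3.096, -0.535, -0.003]
ft_force: [3.3, -3.8, 3.5]
gripper_width: 0.013
gripper_force: 30.0
```

Request:
{"api": "send_rows", "payload": {"increments": [[[0,4.5,6.2,0,0,0,1],[0,4.2,6.2,0,0,0,1],[0,4,6.5,0,0,0,1],[0,3.7,6.5,0,0,0,1],[0,3.5,6.7,0,0,0,1],[0,3.2,6.8,0,0,0,1],[0,2.2,5,0,0,0,1],[0,1.3,3.3,0,0,0,1]]]}}

```text
t: 32.75
eef_pos: [0.5946, -0.026, 0.0993]
eef_rot: [-3.096, -0.535, -0.002]
ft_force: [3.3, -4.5, 1.3]
gripper_width: 0.0129
gripper_force: 30.2
```

Request:
{"api": "send_rows", "payload": {"increments": [[[0,0.3,0.7,0,0,0,1],[0,0.2,0.5,0,0,0,1],[0,0,0.3,0,0,0,1],[0,0,0.2,0,0,0,1],[0,0,0,0,0,0,1],[0,0,0,0,0,0,1],[0,0,0,0,0,0,1],[0,0,0,0,0,0,1]]]}}

```text
t: 33.75
eef_pos: [0.5948, -0.0265, 0.0979]
eef_rot: [3.096, 0.535, 0.002]
ft_force: [4.0, -4.6, 1.0]
gripper_width: 0.0127
gripper_force: 30.2
```

```bash
python3 t.py
```

```text
33.75 [ 0.5948 -0.0265  0.0979] [3.096e+00 5.350e-01 2.000e-03] [ 4.  -4.6  1. ] 30.22346466779709
bail 17002 z [0.1276 0.146  0.2066] c [0.4777 0.0396] [0.1835 0.3042] 88.9 tool [ 0.0185 -0.0648 -0.0586]Traceback (most recent call last):
  File "t.py", line 13, in <module>
    box('bar',(v<70)&(np.abs(T[...,1]-.093)<.02)&(T[...,2]>-.045)&(T[...,0]>-.08))
    ~~~^^^^^^^^^^^^^^^^^^^^^^^^^^^^^^^^^^^^^^^^^^^^^^^^^^^^^^^^^^^^^^^^^^^^^^^^^^^
  File "t.py", line 9, in box
    print(n,len(p),'z',np.percentile(p[:,2],[5,50,95]).round(4),'c',np.round(b[0],4),np.round(b[1],4),round(b[2],1),'tool',t.mean(0).round(4))
                       ~~~~~~~~~~~~~^^^^^^^^^^^^^^^^^^
    return _quantile_unchecked(
        a, q, axis, out, overwrite_input, method, keepdims, weights)
    return _ureduce(a,
                    func=_quantile_ureduce_func,
    ...<5 lines>...
                    overwrite_input=overwrite_input,
                    method=method)
    r = func(a, **kwargs)
    result = _quantile(arr,
                       quantiles=q,
    ...<2 lines>...
                       out=out,
                       weights=wgt)
    slices_having_nans = np.isnan(arr[-1, ...])
                                  ~~~^^^^^^^^^
IndexError: index -1 is out of bounds for axis 0 with size 0
```

Request:
{"api": "send_rows", "payload": {"increments": [[[0,0,0,0,0,0,0.8],[0,0,0,0,0,0,0.6],[0,0,0,0,0,0,0.4],[0,0,0,0,0,0,0.4],[0,0,0,0,0,0,0.4],[0,0,0,0,0,0,0.4],[0,0,0,0,0,0,0.4],[0,0,-4,0,0,0,0.4]]]}}

```text
t: 34.8
eef_pos: [0.594, -0.0265, 0.1015]
eef_rot: [-3.095, -0.535, 0.001]
ft_force: [-0.0, -0.3, -0.1]
gripper_width: 0.053
gripper_force: 0.0
```

Request:
{"api": "send_rows", "payload": {"increments": [[[0,0,-10,0,0,0,0.4],[0,0,-16,0,0,0,0.4],[0,0,-20,0,0,0,0.4],[0,0,-24,0,0,0,0.4],[0,0,-24,0,0,0,0.4],[0,0,-20,0,0,0,0.4],[0,0,-10,0,0,0,0.4],[0,0,0,0,0,0,0.4]]]}}

```text
t: 35.8
eef_pos: [0.5946, -0.0266, 0.2265]
eef_rot: [3.096, 0.535, 0.003]
ft_force: [-0.0, -0.1, -0.6]
gripper_width: 0.0528
gripper_force: 0.0
```

Run:
```python
from h import *
from rig import r
s=r.read_state();im,d=r.grab_frame('scene');cv2.imwrite('pics/s7.png',cv2.resize(im[80:280,240:500],(780,600)))
P=cloud(d,r.camera_info('scene'));h,sa,v=cv2.split(cv2.cvtColor(im,cv2.COLOR_BGR2HSV));z=P[...,2]
a=np.radians(109.6);ex=np.array([np.cos(a),np.sin(a)]);ey=np.array([-ex[1],ex[0]]);o=np.array([.5304,.1526])-.075*ex
S=np.stack([(P[...,:2]-o)@ex,(P[...,:2]-o)@ey,z],-1)
x,y,w,g=np.array(r.search_frame('scene','sleeve')[0]['rect']).astype(int)
m=np.zeros(d.shape,bool);m[y:y+g,x:x+w]=1;m&=(sa<60)&(d>0)
print('sleeve stand frame',np.median(S[m],0).round(3),np.percentile(S[m],[3,97],axis=0).round(3))
m=(h>18)&(h<35)&(sa>120)&(d>0)&(np.hypot(P[...,0]-.563,P[...,1]-.061)<.09)
print('bail',S[m].mean(0).round(4),np.percentile(z[m],[50,95]).round(4),s['t'],s['ft_force'])
im,d=r.grab_frame('wrist');P=cloud(d,r.camera_info('wrist'),s);h,sa,v=cv2.split(cv2.cvtColor(im,cv2.COLOR_BGR2HSV));z=P[...,2]
S=np.stack([(P[...,:2]-o)@ex,(P[...,:2]-o)@ey,z],-1)
for n,m in(('bar',(v<70)&(abs(S[...,0]+.115)<.02)&(abs(z-.134)<.012)),('bail',(h>18)&(h<35)&(sa>120)&(abs(z-.146)<.006)),('rim',(h>95)&(h<125)&(sa>100)&(abs(z-.1)<.008))):
    p=S[m&(d>0)];print(n,len(p),np.percentile(p,[3,50,97],axis=0).round(4).tolist())
    if n=='rim': print('slope deg',np.degrees(np.linalg.lstsq(np.c_[p[:,:2],np.ones(len(p))],p[:,2],rcond=None)[0][:2]).round(2))
```

```text
sleeve stand frame [ 0.185 -0.005  0.042] [[ 0.173 -0.056  0.028]
 [ 0.203  0.049  0.049]]
bail [-0.0266 -0.0173  0.1465] [0.1453 0.33  ] 35.8 [-0.03365405 -0.14334999 -0.61351309]
bar 1944 [[-0.1211, -0.0427, 0.1349], [-0.1149, 0.0041, 0.138], [-0.109, 0.0574, 0.1398]]
bail 3456 [[-0.0294, -0.0666, 0.1416], [-0.0239, -0.011, 0.1477], [-0.0165, 0.0586, 0.149]]
rim 2446 [[-0.0752, -0.0677, 0.0931], [-0.0465, -0.015, 0.1017], [0.0611, 0.0646, 0.1032]]
slope deg [-0.64 -0.75]
```

View pics/s7.png

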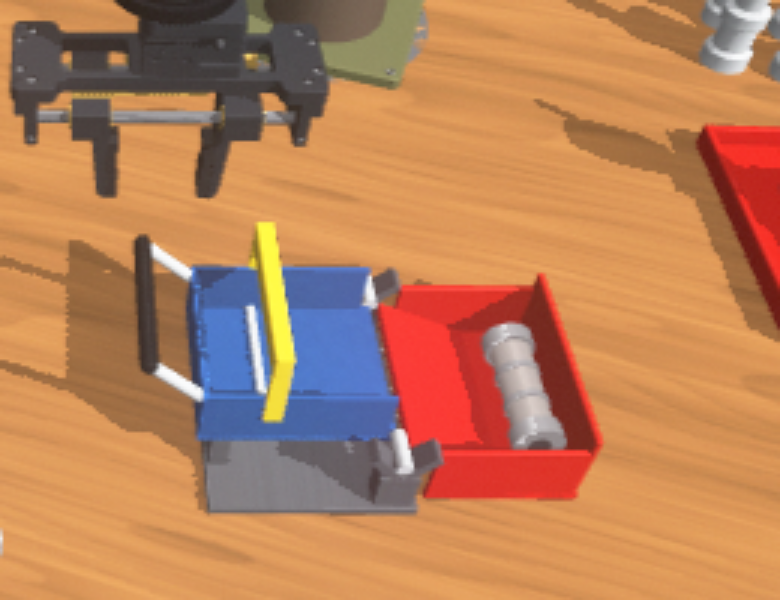

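The tub is level on the stand with its pins in the notches, the sleeve is at rest in the bay, and the gripper is clear of everything. Handing in.

```bash
python3 -c "
from rig import r
print(r.close_job())"
```

```text
the job is handed in; nothing more can be done
None
```

Job handed in at about 36 s on the robot's clock: the sleeve lies at rest in the red tray's bay, the tub hangs level in the stand's notches, the gripper is clear, and the verdict was not reported back; the first bail grasp missed because the fingertips sit about 34 mm short of the stated position, which I corrected for.

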